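# Seat the knurled collar on the engraver's block and hold it home

## Robot

A 7-joint arm with a two-finger parallel gripper is mounted at the origin on the work surface. World frame = base frame: x ahead of the robot, y to its left, z up, the work surface at z = 0. Lengths are in m, angles in rad, forces in N, time in s.
With the tool pointing down it reaches from about 0.425 to 0.825 m from the base axis. Payload 3.6 kg.
Tool frame: the origin (TCP) lies between the finger pads, 19 mm behind the fingertips; this is the grasp point; z points along the fingers, x is the direction in which the jaws open and shut, and the axes are right-handed (so a half turn about z gives the same grasp; the last joint's range is limited). The gripper opens to 85 mm and grips with 20 to 120 N. Pads are 22 mm wide; open, the fingers measure 114 mm over their backs; the gripper's body (76 mm by 85 mm) begins 54 mm behind the grasp point. The pads swing forward as they close: fully open they stand 13 mm farther back than shut.
Start: joints at [1.26, 0.615, -0.013, 1.423, 0.008, 1.103, -0.04], TCP at [0.183, -0.624, 0.25] pointing down, gripper open.
Joint ranges: [-3.12, 3.12], [-0.3, 2.06], [-1.34, 1.32], [0.26, 2.42], [-1.36, 4.5], [0.01, 1.98], [-2.84, 2.84]. Speed limits (rad/s): [2.79, 2.79, 3.14, 3.14, 3.14, 3.14, 3.14].

## Interface

Orientations are given as a 3x3 rotation matrix whose columns are the frame's x, y, z axes.
In Python, from workcell import ctrl gives the robot as it stands. The module is installed in compiled form; this text tells all that it offers.
- The arm moves only by the shell command python3 -m jog 'ROWS' [OPENING]. ROWS is a JSON object of lists of equal length, an entry for each row: "offset": the shift along the tool's x, y, z in mm, a list of three; "delta_rot": the turn, a rotation vector about the tool's x, y, z in degrees, a list of three. A call has 1 to 12 rows; each row shifts and turns the commanded pose from where the row before left it, along the tool's axes as they then stand; what a row does not reach is not made up. A row lasts 1/10 s, in which the tool goes at most 50 mm and 8.59 degrees, less where a joint would pass 70% of its speed; a pose out of reach is approached as far as the arm can. A call with a gripper value outside its range is refused whole. OPENING is the finger opening in mm, from 0 to 85.4, set as the call begins (- or left out, the last holds). The fingers move at their own pace and stop on an object; the grip force is fixed at half the most. Time passes only in rows, so rows that do not move let the fingers close. It gives the time, the measured TCP pose, the force and the opening at its end, in the units of the state.
- ctrl.sense(): the state, without advancing time (a new reading comes with each control period).
- ctrl.camera(name): name is "scene" or "top"; returns a dict with "pixels" (480x640x3 uint8, blue, green, red), "mtx" (3x3 intrinsics, pixels), "distortion" ([k1, k2, p1, p2, k3] as OpenCV has them; the pictures are not rectified), "xyz" and "rotation" of the camera in the world. Camera axes: x right, y down, z forward; pixel columns grow to the right and rows downward; lengths in m; the calibration is good to about 2 mm. A picture is of the moment at which its call begins. There is no depth.
- ctrl.hand_in(): hands the job in, once; it reports no verdict.
The state is a dict: "t": time; "qpos": joint angles; "dq": joint speeds; "joint_efforts": joint torques, N m; "tcp_pos": TCP position; "eef_rot": TCP orientation; "wrist_force": force on the tool from outside, world axes, zero at the start; "wrist_torque": the same for the moment, N m; "gripper_width": opening from 0.0 (shut) to 1.0 (fully open).
Only numpy, scipy, OpenCV 4.12 (cv2) and the standard library are available. Lean on these libraries where they do the work, as an engineer would, in place of code of your own. Each camera call takes 0.05 s, during which the arm holds its last target. There are 200 camera calls.

## Task

On the jeweller's bench, the knurled collar on top of the round engraver's block is only resting on three pins hidden inside it. Turn it until its keyways drop over the pins, then push it fully home, flat against the block, against its spring, and keep holding it there so that I can tighten the clamp screw: finish while still holding the collar pushed home. Do not disturb the hammer, the small steel bench block or the jar.

Things in the scene. Friction and masses are not known exactly. Their poses are not given: they have to be found in the camera images.
- block: Engraver's block fixed to the bench: dark steel ball on a rubber foot (128 mm across), flat bright steel top face 90 mm across, 66 mm above the bench. Origin: centre of its underside, z up. A clamp screw sticks out along its +x to 70 mm from the axis, 58 mm up. On the axis a fixed upright nose, 26 mm diameter, rises 38 mm from the top face, inside the collar.
- seat (a point): Centre of the block's top face, on its axis: where the collar's underside lies when home. Inside the collar three round pins, 6 mm thick, 120 degrees apart, stick out of the nose to 18 mm from the axis, tops 24 mm above this point. Which way they point cannot be seen or read: it must be felt by turning the collar.
- spring_ring (a joint): Steel ring, 48 mm across, round the nose: 0 = standing 6 mm above the top face, 0.006 m = pressed flush. Its spring resists with 4 N at first, 10 N when flush, and lifts the collar again if that is let go.
- collar: Knurled aluminium collar, a loose round cap over the nose: 54 mm diameter, 44 mm high, closed flat top, 0.18 to 0.29 kg. Origin: centre of its underside, z up. At the start its underside is 14 mm above the top face, carried by the pins. Once its keyways meet the pins it drops 8 mm onto the spring ring; pushed home, 6 mm further, its underside lies on the top face.
- collar_keys (a point): Point on the collar's axis 10 mm above its underside, where the keyed bore starts (28 mm diameter, 14 mm long; skirt below it). Its 3 keyways, 120 degrees apart, fit the pins within about 5 degrees either way. At the start they are 31 to 89 degrees from the pins, so the collar drops within 89 degrees of turning, whichever way.
- collar_grip (a point): Point on the collar's axis 35 mm above its underside: put the TCP here to grip across the knurl from above; the fingertips are then 16 mm above the underside and stay clear of the block even when the collar is home.
- hammer: Bystander: a loose hammer, 200 mm long, lying on the bench beyond the block. Origin: its underside, middle of its length; it lies along its x.
- bench_block: Bystander: a loose square steel bench block, 65 x 65 x 20 mm, lying beside the engraver's block. Origin: centre of its underside.
- jar: Bystander: a loose small glass jar with a steel lid, 56 mm diameter, 60 mm high, standing beside the engraver's block on the other side. Origin: centre of its underside.
There are look-alikes about, which are no part of the job. What is shaped like the collar but red is not meant.

How it is judged:
At the end, for the whole second after the job is handed in: The collar's underside lies within 2 mm of the block's top face (fully down over the pins, spring ring pressed flush), its axis within 4 mm of the block's and upright within 0.06 rad, at rest, and the gripper's fingers are still on it with more than 4 N, through the last second (z of collar in the frame of block below 0.068 m and horizontal distance between collar and block below 0.004 m and angle between collar's own z axis and vertical below 0.06 rad and linear speed of collar below 0.01 m/s and contact force between the fingers and collar above 4 N); the arm keeps its last pose, push and grip.
It fails at once if a bystander (hammer) was moved by more than 30 mm (distance of hammer from where it was at the start of the episode above 0.03 m).
It fails at once if a bystander (bench block) was moved by more than 30 mm (distance of bench_block from where it was at the start of the episode above 0.03 m).
It fails at once if a bystander (jar) was moved by more than 30 mm (distance of jar from where it was at the start of the episode above 0.03 m).
It also fails if it takes over 48 s, if anything falls off the work surface, if the arm or the gripper's body presses on something with over 40 N, if the wrist force passes 120 N, or if a joint passes its speed limit or range.

## Working session

There is one attempt and no reset: what is moved stays moved. The work goes in short steps, Python scripts to look and compute and a shell command to move; the robot and the scene stay as the last step left them, time stands still between calls to the robot, and variables do not carry over. Pictures are saved under pics/ and viewed, about 8 in all and at most 12, crops included, and the job is handed in when it is done.

```bash
mkdir -p pics
cat > h.py <<'E'
import cv2, numpy as np
from workcell import ctrl
def shot(n,f):
    c=ctrl.camera(n); cv2.imwrite(f'pics/{f}.png',c['pixels']); return c
def ray(c,uv):
    p=cv2.undistortPoints(np.array([[uv]],float),np.array(c['mtx']),np.array(c['distortion']))[0,0]
    return np.array(c['xyz']),np.array(c['rotation'])@[p[0],p[1],1]
def plane(c,uv,z):
    o,d=ray(c,uv); return o+d*(z-o[2])/d[2]
def tri(c1,a,c2,b):
    o1,d1=ray(c1,a);o2,d2=ray(c2,b)
    s=np.linalg.lstsq(np.c_[d1,-d2],o2-o1,rcond=None)[0]
    p,q=o1+s[0]*d1,o2+s[1]*d2; return (p+q)/2,np.linalg.norm(p-q)
E
python3 - <<'E'
from h import *
import pickle
a=shot('scene','s0');b=shot('top','t0')
pickle.dump((a,b),open('c0.pkl','wb'))
for c in(a,b):print(c['xyz'],np.round(c['rotation'],3).tolist(),c['mtx'])
print(ctrl.sense())
E
```

```text
[ 0.92409518 -0.47866634  0.50694868] [[0.81, 0.32, -0.491], [0.586, -0.447, 0.676], [-0.003, -0.835, -0.55]] [[437.21495268   0.         322.55758254]
 [  0.         437.21495268 235.17978621]
 [  0.           0.           1.        ]]
[0.37420737 0.01755589 1.07744692] [[-0.021, -0.983, 0.185], [-1.0, 0.023, 0.008], [-0.012, -0.185, -0.983]] [[534.34617354   0.         315.46663158]
 [  0.         534.34617354 240.88547364]
 [  0.           0.           1.        ]]
{'t': 0.1, 'qpos': array([ 1.25948295,  0.61579021, -0.01260302,  1.42474492,  0.00807771,
        1.10340903, -0.04043169]), 'dq': array([-0.00067674, -0.00305951,  0.00264698, -0.00254424, -0.00023122,
       -0.00208788,  0.00028648]), 'joint_efforts': array([ 1.28902124e-03, -4.70382929e+01,  2.60071456e-01, -1.71570486e+01,
        1.00688581e-02,  5.85252681e-03, -1.31149892e-05]), 'tcp_pos': array([ 0.18246407, -0.62318937,  0.24897286]), 'eef_rot': array([[ 2.80989825e-01, -9.59710518e-01, -6.62703219e-04],
       [-9.59707987e-01, -2.80990606e-01,  2.20442060e-03],
       [-2.30181902e-03,  1.65818131e-05, -9.99997351e-01]]), 'wrist_force': array([-1.07123773, -0.06877313, -0.2798739 ]), 'wrist_torque': array([ 0.03705884,  0.01183309, -0.02035682]), 'gripper_width': 0.9973377999197065}
```

View pics/s0.png

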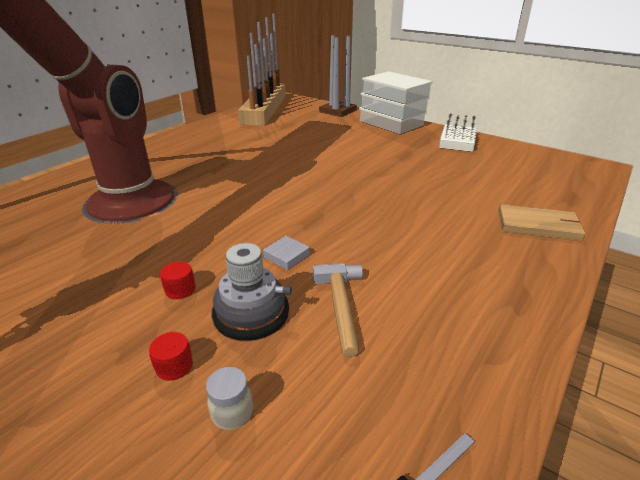

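View pics/t0.png

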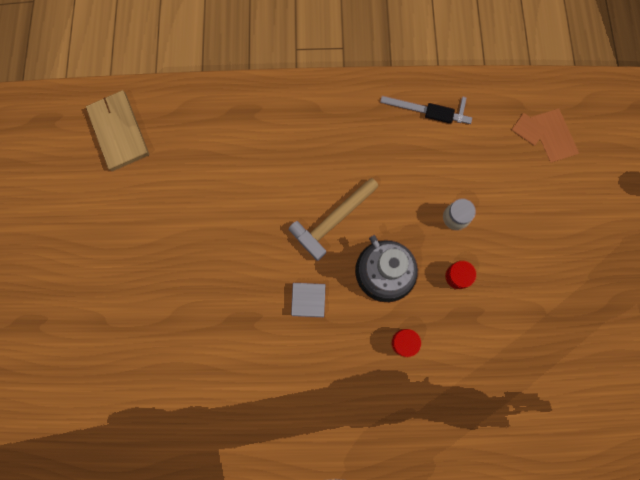

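Scene view: the grey collar is at (245,262) on the engraver's block. Look-alikes are the red caps at (178,280) and (171,355), with the jar lid at (228,385). Top view: the collar is at (394,264), the red caps at (461,275) and (407,343), and the jar at (461,212). I choose the grey one on the block and will check it in one close crop.

Run:
```python
from h import *
import pickle
a,b=pickle.load(open('c0.pkl','rb'))
A=a['pixels'][230:345,200:300];B=b['pixels'][225:310,340:430]
r=lambda I:cv2.resize(I,(400,int(400*I.shape[0]/I.shape[1])),interpolation=cv2.INTER_CUBIC)
A,B=r(A),r(B);H=max(len(A),len(B))
P=lambda I:cv2.copyMakeBorder(I,0,H-len(I),0,0,cv2.BORDER_CONSTANT)
cv2.imwrite('pics/crop0.png',np.hstack([P(A),P(B)]))
```

```text
(no output)
```

View pics/crop0.png

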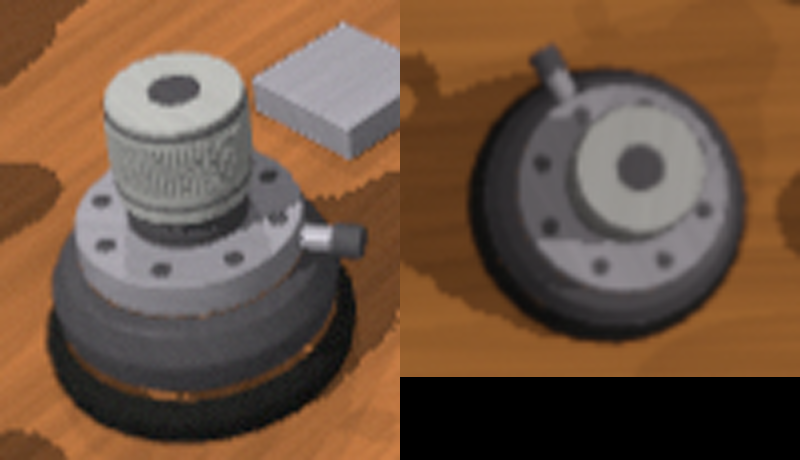

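The crop confirms a grey knurled collar on the block, with its dark centre disc at scene (243.7,252.5) and top (394,262.6). Next I triangulate it.

Run:
```python
from h import *
import pickle
a,b=pickle.load(open('c0.pkl','rb'))
def disc(c,u,v,r):
    g=cv2.cvtColor(c['pixels'],cv2.COLOR_BGR2GRAY)[v-r:v+r+1,u-r:u+r+1].astype(float)
    print(g.min(),g.max())
    m=((g<(g.min()+g.max())/2)).astype(np.uint8)
    n,l,st,ce=cv2.connectedComponentsWithStats(m); k=l[r,r]; print(st[k]); return ce[k]+[u-r,v-r]
pa=disc(a,244,252,9);pb=disc(b,394,263,8)
print(pa,pb,tri(a,pa,b,pb)); print('plane .124',plane(a,pa,.124),plane(b,pb,.124))
for n,uv,z in [('benchblk',(309,300),.02),('jar',(461,212),.06),('hamhead',(307,240),.02),('hamend',(375,183),.02),('red1',(461,275),.044),('red2',(407,343),.044),('screw',(375,243),.058)]:
    print(n,plane(b,uv,z).round(3))
p=tri(a,pa,b,pb)[0]; s=ctrl.sense(); R=s['eef_rot']
print('offset tool mm',(R.T@(p-s['tcp_pos'])*1000).round(1))
print('collar az',np.degrees(np.arctan2(p[1],p[0])),'tool x az',np.degrees(np.arctan2(R[1,0],R[0,0])))
```

```text
81.0 196.0
[ 2  6 13  8 81]
71.0 155.0
[ 3  3 11 10 87]
[242.91358025 252.07407407] [393.56321839 262.3908046 ] (array([ 0.51108744, -0.11502805,  0.12355685]), np.float64(0.00030875236497472))
plane .124 [ 0.51166882 -0.1153345   0.124     ] [ 0.51092136 -0.11508182  0.124     ]
benchblk [0.455 0.041 0.02 ]
jar [ 0.617 -0.262  0.06 ]
hamhead [0.575 0.043 0.02 ]
hamend [ 0.692 -0.099  0.02 ]
red1 [ 0.494 -0.257  0.044]
red2 [ 0.366 -0.145  0.044]
screw [ 0.559 -0.09   0.058]
offset tool mm [-395.1 -458.2  126.3]
collar az -12.68394493000521 tool x az -73.68066613400916
```

```bash
python3 -m jog '{"offset":[[-30,-36,0],[-32,-38,0],[-32,-38,0],[-32,-38,0],[-32,-38,0],[-32,-38,0],[-32,-38,0],[-32,-38,0],[-32,-38,0],[-32,-38,0],[-32,-38,0],[-32,-38,0]],"delta_rot":[[0,0,0],[0,0,0],[0,0,0],[0,0,0],[0,0,0],[0,0,0],[0,0,0],[0,0,0],[0,0,0],[0,0,0],[0,0,0],[0,0,0]]}' 85
cat > off.py <<'E'
from h import *
import sys
s=ctrl.sense();R=s['eef_rot'];p=np.array([.511,-.115,float(sys.argv[1])])
print('t',s['t'],'off',(R.T@(p-s['tcp_pos'])*1000).round(1),'tcp',s['tcp_pos'].round(4),'tilt',(R[:2,2]*57.3).round(2),'az',np.degrees(np.arctan2(R[1,0],R[0,0])).round(1),'q7',s['qpos'][6].round(2),'F',s['wrist_force'].round(1),'T',s['wrist_torque'].round(2),'w',s['gripper_width'])
E
python3 off.py .115
```

```text
t: 1.3
tcp_pos: [0.5116, -0.1278, 0.2498]
eef_rot: [[0.281, -0.96, -0.001], [-0.96, -0.281, -0.0], [-0.0, 0.001, -1.0]]
wrist_force: [0.9, -0.9, -0.2]
gripper_width: 0.994
t 1.3 off [-12.5  -3.1 134.8] tcp [ 0.5116 -0.1278  0.2498] tilt [-0.03 -0.  ] az -73.7 q7 -1.14 F [ 0.9 -0.9 -0.2] T [ 0.02 -0.04  0.02] w 0.9944319370075476
```

```bash
python3 -m jog '{"offset":[[0,0,20],[0,0,20],[0,0,20],[0,0,0],[0,0,0]],"delta_rot":[[0,0,0],[0,0,0],[0,0,0],[0,0,0],[0,0,0]]}'; python3 off.py .115
```

```text
t: 1.8
tcp_pos: [0.5109, -0.1296, 0.19]
eef_rot: [[0.281, -0.96, -0.001], [-0.96, -0.281, 0.0], [-0.0, 0.001, -1.0]]
wrist_force: [1.0, -0.6, 0.2]
gripper_width: 0.997
t 1.8 off [-14.   -4.2  75. ] tcp [ 0.5109 -0.1296  0.19  ] tilt [-0.04  0.02] az -73.7 q7 -1.14 F [ 1.  -0.6  0.2] T [-0.    0.03  0.01] w 0.9970250176833982
```

```bash
python3 -m jog '{"offset":[[-14,-4,0],[0,0,15],[0,0,15],[0,0,15],[0,0,10],[0,0,10],[0,0,10],[0,0,0],[0,0,0]],"delta_rot":[[0,0,0],[0,0,0],[0,0,0],[0,0,0],[0,0,0],[0,0,0],[0,0,0],[0,0,0],[0,0,0]]}'; python3 off.py .115; python3 -c "
from h import *
c=shot('scene','s1');d=shot('top','t1')
import pickle;pickle.dump((c,d),open('c1.pkl','wb'))
A=cv2.resize(c['pixels'][180:345,170:330],(400,412));B=cv2.resize(d['pixels'][200:320,330:450],(400,412))
cv2.imwrite('pics/crop1.png',np.hstack([A,B]))"
```

```text
t: 2.7
tcp_pos: [0.5111, -0.115, 0.1151]
eef_rot: [[0.281, -0.96, 0.0], [-0.96, -0.281, 0.0], [-0.0, -0.0, -1.0]]
wrist_force: [-0.4, -0.5, 0.1]
gripper_width: 0.997
t 2.7 off [-0.   0.1  0.1] tcp [ 0.5111 -0.115   0.1151] tilt [0.01 0.01] az -73.7 q7 -1.19 F [-0.4 -0.5  0.1] T [-0.02 -0.04  0.04] w 0.9973628911623796
```

View pics/crop1.png

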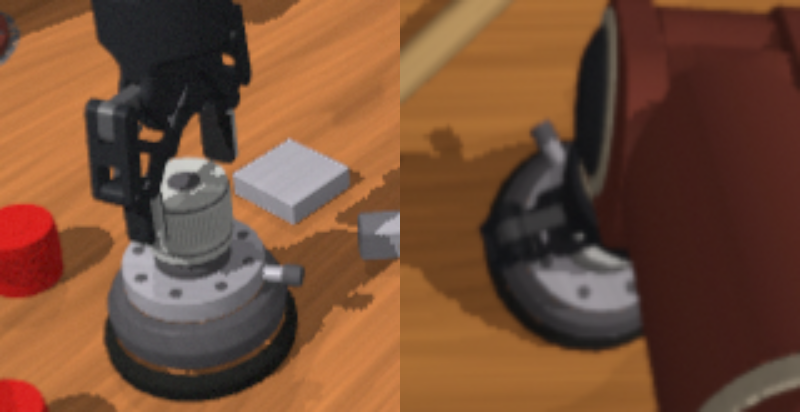

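The jaws straddle the collar: in the scene crop, collar centre (190,210) lies between fingers at (140,190) and (215,140). Closing now.

```bash
python3 -m jog '{"offset":[[0,0,0],[0,0,0],[0,0,0],[0,0,0],[0,0,0],[0,0,0],[0,0,0],[0,0,0]],"delta_rot":[[0,0,0],[0,0,0],[0,0,0],[0,0,0],[0,0,0],[0,0,0],[0,0,0],[0,0,0]]}' 45; python3 off.py .115
```

```text
t: 3.6
tcp_pos: [0.5113, -0.1152, 0.1158]
eef_rot: [[0.281, -0.96, 0.001], [-0.96, -0.281, -0.0], [0.001, -0.001, -1.0]]
wrist_force: [-0.5, 0.4, 5.4]
gripper_width: 0.603
t 3.6 off [-0.3  0.2  0.8] tcp [ 0.5113 -0.1152  0.1158] tilt [ 0.07 -0.02] az -73.7 q7 -1.19 F [-0.5  0.4  5.4] T [ 0.03  0.21 -0.05] w 0.603392792357848
```

```bash
python3 -m jog '{"offset":[[0,0,1],[0,0,0],[0,0,0],[0,0,0],[0,0,0],[0,0,0]],"delta_rot":[[0,0,0],[0,0,0],[0,0,-4],[0,0,-4],[0,0,-4],[0,0,0]]}'; python3 off.py .115
```

```text
t: 4.2
tcp_pos: [0.5125, -0.1156, 0.1157]
eef_rot: [[0.475, -0.88, 0.004], [-0.88, -0.475, -0.001], [0.003, -0.003, -1.0]]
wrist_force: [-0.7, -0.5, 9.7]
gripper_width: 0.596
t 4.2 off [-1.3  1.   0.7] tcp [ 0.5125 -0.1156  0.1157] tilt [ 0.25 -0.06] az -61.6 q7 -1.04 F [-0.7 -0.5  9.7] T [-0.11  0.19  0.09] w 0.5959479170560793
```

```bash
python3 -m jog '{"offset":[[0,0,0],[0,0,0],[0,0,0],[0,0,0],[0,0,0],[0,0,0]],"delta_rot":[[0,0,-4],[0,0,-4],[0,0,-4],[0,0,-4],[0,0,-4],[0,0,0]]}'; python3 off.py .115
```

```text
t: 4.8
tcp_pos: [0.5123, -0.1155, 0.1156]
eef_rot: [[0.748, -0.664, 0.004], [-0.664, -0.748, -0.001], [0.003, -0.002, -1.0]]
wrist_force: [-0.8, -1.3, 9.4]
gripper_width: 0.597
t 4.8 off [-1.3  0.5  0.6] tcp [ 0.5123 -0.1155  0.1156] tilt [ 0.21 -0.05] az -41.6 q7 -0.78 F [-0.8 -1.3  9.4] T [-0.15  0.22  0.15] w 0.5974360329015413
```

```bash
for i in 1; do python3 -m jog '{"offset":[[0,0,0],[0,0,0],[0,0,0],[0,0,0],[0,0,0]],"delta_rot":[[0,0,-3],[0,0,-3],[0,0,-3],[0,0,0],[0,0,0]]}'; done; python3 off.py .115
```

```text
t: 5.3
tcp_pos: [0.5124, -0.1154, 0.1157]
eef_rot: [[0.842, -0.54, 0.004], [-0.54, -0.842, -0.001], [0.004, -0.001, -1.0]]
wrist_force: [-0.7, -0.6, 9.8]
gripper_width: 0.601
t 5.3 off [-1.5  0.4  0.7] tcp [ 0.5124 -0.1154  0.1157] tilt [ 0.23 -0.06] az -32.7 q7 -0.67 F [-0.7 -0.6  9.8] T [-0.13  0.21  0.1 ] w 0.6005903781815556
```

```bash
python3 -m jog '{"offset":[[0,0,0],[0,0,0],[0,0,0],[0,0,0],[0,0,0]],"delta_rot":[[0,0,-3],[0,0,-3],[0,0,-3],[0,0,0],[0,0,0]]}' >/dev/null; python3 off.py .115
```

```text
t 5.8 off [-1.4  0.3  0.7] tcp [ 0.5124 -0.1153  0.1158] tilt [ 0.22 -0.05] az -23.7 q7 -0.55 F [-1.5 -0.1  8.9] T [-0.06  0.27  0.12] w 0.603666129002328
```

```bash
python3 -m jog '{"offset":[[0,0,0],[0,0,0],[0,0,0],[0,0,0],[0,0,0]],"delta_rot":[[0,0,-3],[0,0,-3],[0,0,-3],[0,0,0],[0,0,0]]}' >/dev/null; python3 off.py .115
```

```text
t 6.3 off [-1.2 -0.   0.5] tcp [ 0.5122 -0.1153  0.1156] tilt [ 0.18 -0.05] az -14.7 q7 -0.44 F [ 0.4 -0.8  9.6] T [-0.    0.24  0.04] w 0.5965229997195856
```

```bash
python3 -m jog '{"offset":[[0,0,0],[0,0,0],[0,0,0],[0,0,0],[0,0,0]],"delta_rot":[[0,0,-3],[0,0,-3],[0,0,-3],[0,0,0],[0,0,0]]}' >/dev/null; python3 off.py .115
```

```text
t 6.8 off [-0.1 -0.5 -1. ] tcp [ 0.511  -0.1155  0.114 ] tilt [ 0.02 -0.03] az -5.7 q7 -0.32 F [ 1.1 -1.   0.8] T [-0.28 -0.12  0.12] w 0.5967972049816478
```

Force fell from 9.6 N to 0.8 N, so the keyways have met the pins. Lowering.

```bash
python3 -m jog '{"offset":[[0,0,2],[0,0,2],[0,0,0]],"delta_rot":[[0,0,0],[0,0,0],[0,0,0]]}' >/dev/null; python3 off.py .101
```

```text
t 7.1 off [-0.6 -0.9 10. ] tcp [ 0.5115 -0.1159  0.111 ] tilt [ 0.09 -0.13] az -5.6 q7 -0.32 F [-0.5 -2.3  5.2] T [-0.48  0.07  0.41] w 0.598255398223889
```

```bash
python3 -m jog '{"offset":[[0,0,0],[0,0,0]],"delta_rot":[[0,0,2],[0,0,0]]}' >/dev/null; python3 off.py .101
```

```text
t 7.3 off [-0.6 -0.9  9.8] tcp [ 0.5115 -0.1159  0.1108] tilt [ 0.09 -0.17] az -7.5 q7 -0.35 F [-1.3 -3.3  5.9] T [-0.6   0.03  0.79] w 0.5979365014012995
```

Torque rose, so that was the wrong way. I turn the other way.

```bash
python3 -m jog '{"offset":[[0,0,0],[0,0,0],[0,0,0]],"delta_rot":[[0,0,-2],[0,0,-2],[0,0,0]]}' >/dev/null; python3 off.py .101
```

```text
t 7.6 off [-0.4 -0.8  9. ] tcp [ 0.5113 -0.1158  0.11  ] tilt [ 0.06 -0.04] az -3.7 q7 -0.3 F [ 0.9 -2.8  1.3] T [-0.65 -0.26  0.17] w 0.6002965861125314
```

```bash
python3 -m jog '{"offset":[[0,0,0],[0,0,2],[0,0,2],[0,0,0]],"delta_rot":[[0,0,-2],[0,0,0],[0,0,0],[0,0,0]]}' >/dev/null; python3 off.py .101
```

```text
t 8.0 off [-0.2 -0.3  5. ] tcp [ 0.5112 -0.1153  0.106 ] tilt [ 0.03 -0.01] az -1.7 q7 -0.28 F [ 0.4 -3.   0.7] T [-0.55 -0.28  0.03] w 0.598402398542627
```

```bash
python3 -m jog '{"offset":[[0,0,2],[0,0,2],[0,0,0]],"delta_rot":[[0,0,0],[0,0,0],[0,0,0]]}' >/dev/null; python3 off.py .101;  python3 -m jog '{"offset":[[0,0,1],[0,0,1],[0,0,0]],"delta_rot":[[0,0,0],[0,0,0],[0,0,0]]}' >/dev/null; python3 off.py .101
```

```text
t 8.3 off [-0.2 -0.3  1.5] tcp [ 0.5112 -0.1153  0.1025] tilt [ 0.04 -0.04] az -1.7 q7 -0.28 F [ 1.6 -1.6  5. ] T [-0.61 -0.08  0.07] w 0.5988864659766876
t 8.6 off [-0.3 -0.4  1.1] tcp [ 0.5113 -0.1154  0.1021] tilt [ 0.06 -0.11] az -1.7 q7 -0.28 F [-2.9 -3.6 17.4] T [-0.59  0.65  0.1 ] w 0.6005197904935397
```

```bash
python3 -m jog '{"offset":[[0,0,1],[0,0,0],[0,0,0]],"delta_rot":[[0,0,0],[0,0,0],[0,0,0]]}' >/dev/null; python3 off.py .101; python3 -c "
from h import *
import pickle
c=shot('scene','s2'); d=shot('top','t2'); pickle.dump((c,d),open('c2.pkl','wb'))
cv2.imwrite('pics/crop2.png',cv2.resize(c['pixels'][190:340,170:370],(800,600),interpolation=cv2.INTER_CUBIC))"
```

```text
t 8.9 off [-0.3 -0.4  1. ] tcp [ 0.5112 -0.1154  0.102 ] tilt [ 0.07 -0.15] az -1.7 q7 -0.28 F [-3.5 -3.5 22.9] T [-0.53  1.06  0.18] w 0.5990718378937891
```

View pics/crop2.png

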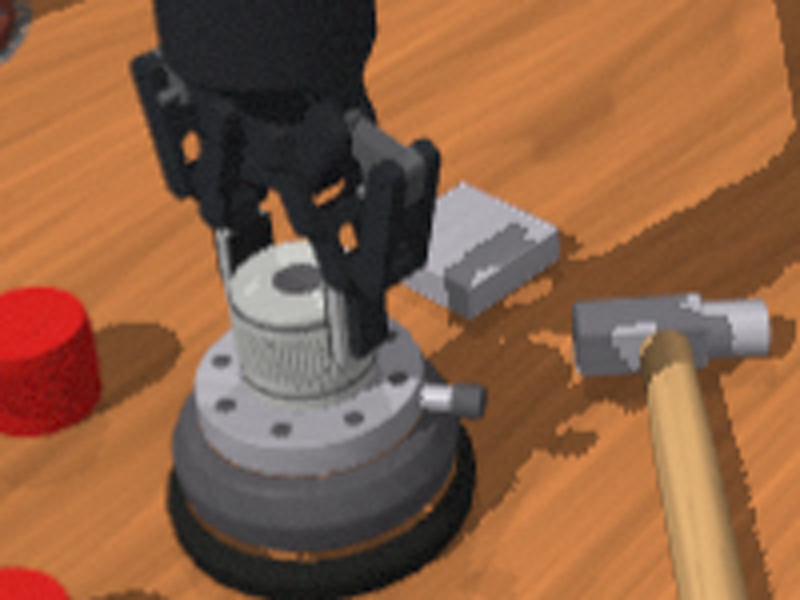

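The collar's lower rim at crop (300,395) sits on the top face with no gap, and the hammer, bench block and jar look unmoved. I take one height check from the disc (crop (298,277), full frame about (244.3,259)), then settle.

```bash
python3 -m jog '{"offset":[[0,0,0],[0,0,0],[0,0,0],[0,0,0],[0,0,0]],"delta_rot":[[0,0,0],[0,0,0],[0,0,0],[0,0,0],[0,0,0]]}' >/dev/null; python3 off.py .101
python3 - <<'E'
from h import *
import pickle
a,b=pickle.load(open('c0.pkl','rb'));c,d=pickle.load(open('c2.pkl','rb'))
for cc,uv in((a,(242.9,252.1)),(c,(244.3,259.0))):
    o,r=ray(cc,uv); h=r[:2]/np.linalg.norm(r[:2]); t=((np.array([.511,-.115])-o[:2])@h)/(r[:2]@h); print((o+t*r).round(4))
# bystanders: change at their places in the scene view
df=cv2.absdiff(a['pixels'],c['pixels']).max(2)
for n,(x0,y0,x1,y1) in dict(jar=(205,365,255,430),hammer=(325,280,362,358),bench=(270,236,312,268)).items(): print(n,np.median(df[y0:y1,x0:x1]))
E
```

```text
t 9.5 off [-0.3 -0.4  1. ] tcp [ 0.5113 -0.1154  0.102 ] tilt [ 0.07 -0.15] az -1.7 q7 -0.28 F [-4.2 -2.8 23.3] T [-0.6   1.1   0.13] w 0.5986697576638272
[ 0.5111 -0.1149  0.1235]
[ 0.5116 -0.1143  0.1104]
jar 11.0
hammer 12.0
bench 13.0
```

```bash
python3 -c "
from workcell import ctrl
print(ctrl.hand_in()); print(ctrl.sense()['wrist_force'])"
```

```text
the job is handed in; nothing more can be done
None
the job is handed in; nothing more can be done
```

I gripped the grey knurled collar from above and turned it under about 10 N until its keyways met the pins, about 68 to 72° round. I then pushed it home against the spring and handed the job in at about 9.5 s with the arm still gripping and pressing.

**Collar height:** the last checks agree that it is fully home.
- The TCP came down 13.7 mm, against 14 mm expected.
- It then met a hard stop and holds about 23 N, where the spring alone gives 10 N.
- The camera puts the collar's top at 110.4 mm, against 110 mm expected; one pixel there is about 2 mm.
- The close crop shows no gap under the rim.

**Tilt and centring:** tool tilt is about 0.15°, and the TCP is within 0.5 mm of the axis I measured for the collar at the start.

**Bystanders:** the jar, hammer and bench block look unmoved. The before-and-after image difference around them was small but not zero (11 to 13 grey levels), probably from noise or shadow. I did not measure their positions again.

**One wrong move:** just after the keyways caught, I turned about 2° back the wrong way. The wrist torque rose to 0.8 N m, and I corrected it straight away.

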